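# Hang the loaded pan on the column scale

### The arm

A 6-joint arm with a two-finger parallel gripper is mounted at the origin on a cart in front of the work surface, level with it; the furniture and walls round the work are solid. World frame = base frame: x ahead of the robot, y to its left, z up, the work surface at z = 0. Lengths are in m, angles in rad, forces in N, time in s.
With the tool pointing down it reaches from about 0.425 to 0.95 m from the base axis. Payload 3.5 kg.
Tool frame: the origin (TCP) lies midway between the tips of the shut fingers; the grasp point (between the pads) lies 19 mm behind it (ctrl.pinch_z is the distance from the TCP to the grasp point, in m); z points along the fingers, y is the line along which they close (so a half turn about z gives the same grasp; the last joint's range is limited). The gripper opens to 85 mm and grips with 20 to 120 N. Pads are 22 mm wide; open, the fingers measure 114 mm over their backs; the gripper's body (76 mm by 85 mm) begins 54 mm behind the grasp point. The pads swing forward as they close: fully open they stand 13 mm farther back than shut.
Start: joints at [-1.288, 0.286, 1.577, -0, 1.279, -0.15], TCP at [0.283, -0.613, 0.231] pointing down, gripper open.
Joint ranges: [-2.77, 2.77], [-0.9, 2.22], [0.21, 2.48], [-1.53, 4.67], [0.24, 2.81], [-2.84, 2.84]. Speed limits (rad/s): [2.79, 2.79, 3.14, 3.14, 3.14, 3.14].

### API

Orientations are given as a unit quaternion [x, y, z, w].
In Python, from plant import get_state, viewer, sign_off, ctrl gives the robot as it stands. The module is installed in compiled form; this text tells all that it offers.
- The arm moves only by the shell command python3 -m handwheel 'ROWS' [FORCE]. ROWS is JSON, a list that holds one entry, the list of rows, each a list of 5 numbers: the finger opening in m, from 0 to 0.0854, then the shift along the tool's x, y, z in m, then the turn about the tool's z in degrees. In form: [[[claw, x, y, z, spin], ...]]. A call has 1 to 12 rows; each row shifts and turns the commanded pose from where the row before left it, along the tool's axes as they then stand; what a row does not reach is not made up. A row lasts 1/12 s, in which the tool goes at most 41.7 mm and 7.16 degrees, less where a joint would pass 70% of its speed; a pose out of reach is approached as far as the arm can. A call is refused whole if a number of a shift passes 0.0417 or a number of a turn 7.16, either way. A call with a gripper value outside its range is refused whole. The fingers move at their own pace and stop on an object; FORCE is the grip in N (left out, the last holds). Time passes only in rows, so rows that do not move let the fingers close. It gives the time, the measured TCP pose, the force, the opening and the grip force at its end, in the units of the state.
- get_state(): the state, without advancing time (a new reading comes with each control period).
- viewer.read_camera(name): name is "side" or "top" or "wrist"; returns the picture (400x640x3 uint8, blue, green, red); there is no depth.
- viewer.camera_params(name): a dict with "fov_y" (degrees; the focal length in pixels is half the picture's height over the tangent of half this angle, whatever the lens; pixels are square), "cx", "cy" (the principal point, pixels), "xyz" and "attitude" of the camera in the world; the wrist camera has in their place "hand_eye" (4x4, takes a point from camera to tool coordinates, whose origin is the TCP and whose axes are the flange's). Camera axes: x right, y up, looking along -z (the intrinsics and any distortion apply to the point x, -y, -z); pixel columns grow to the right and rows downward; lengths in m; the calibration is good to about 2 mm. A picture is of the moment at which its call begins: read the wrist's pose just before it. camera_params takes no time and is no camera call.
- sign_off(): hands the job in; it is judged then, once.
Trained networks look in the newest picture that a camera, given by its name, has taken for a name from the list of things; names that differ only in an ending like _2 or _b are one class to them, and where a whole thing is asked for, a point or a joint stands for the part that bears it (a point fixed in the world has none). Each returns a list of dicts, best first, with "confidence" (0 to 1); they miss things now and then, are a little off and sometimes report something else, mostly with a low value. They report only what shows in the picture. A call takes as long as a camera call.
- viewer.look_for(camera, name): "extent" ([left, top, width, height] as shares, 0 to 1, of the picture: columns of its width, rows of its height, round what is visible of it).
- viewer.outline_of(camera, name): "mask" (400x640 bool, what is visible of it) and "extent" ([left, top, width, height] as shares, 0 to 1, of the picture: columns of its width, rows of its height, round what is visible of it).
- viewer.pinpoint(camera, name): "xy" ([column, row] as shares, 0 to 1, of the picture: columns of its width, rows of its height: a listed point, or the origin of a listed thing).
The state is a dict: "time": time; "qpos": joint angles; "dq": joint speeds; "joint_efforts": joint torques, N m; "eef_pos": TCP position; "tcp_rot": TCP orientation; "contact_force": force on the tool from outside, world axes, zero at the start; "wrist_torque": the same for the moment, N m; "opening": opening from 0.0 (shut) to 1.0 (fully open); "finger_force": force on a finger pad.
Only numpy, scipy, OpenCV 4.12 (cv2) and the standard library are available. Lean on these libraries where they do the work, as an engineer would, in place of code of your own. Each camera call takes 0.05 s, during which the arm holds its last target. There are 200 camera calls.

### The job

Weigh the white tub: lift the scale pan, with the tub standing off-centre in it, by the black grip of its handle and hang it on the scale's cradle so that the bar lies in both prong notches. Ease the weight on without jerking the scale or pushing it to its bottom stop; let go only once the scale carries it all, so slowly that the scale does not bounce and the pan turns to its own tilt without a swing. Leave it hanging still and free with the tub standing where it was in the pan, and leave the other goods alone.

Things in the scene. Friction and masses are not known exactly. Their poses are not given: they have to be found in the camera images.
- pan: Round steel scale pan, loose, 170 mm across, 24 mm deep, about 0.25 kg; origin at the centre of its underside, z up. A rigid wire bail (6 mm wire, fixed to the rim at y = +85 and -85 mm) arches over it; its straight level top bar runs along the pan's y from -60 to +60 mm, 150 mm above the underside.
- pan_grip (a point): Centre of the smooth black cylindrical grip fixed on the middle of the bail's bar (18 mm thick, 46 mm long along the pan's y). Free space all round it; the tub's top is about 60 mm below it. Axes as the pan's. The off-centre tub turns the hung pan about the bar by up to 0.2 rad; held firmly the grip keeps its tilt, held lightly (a few N) it turns slowly between the fingers.
- tub: Closed white round tub, 87 mm across, 85 mm high, standing loose on the pan's floor (3 mm above the pan's underside), 16 to 28 mm off centre towards the pan's +x; origin at the centre of its underside. Its filling, hence its weight, is unknown: 0.15 to 0.6 kg. A second such tub stands alone on the counter; leave that one.
- cradle (a point): Centre of the scale's cradle, which rides on the spring carriage: where the centre of the bail's grip (point pan_grip) lies once the pan hangs properly. x points to the column, y along the hung bar, z up. Unloaded it is 0.265 m above the counter and sinks with the carriage. The prong tips end 13 mm above it; the prongs pass under the bar, above the tub. Between them is free room for fingers.
- carriage (a joint): How far the scale's spring carriage with the cradle has sunk (m): 0 unloaded, at the top; 0.09 at the bottom stop. The spring starts to give at about 0.9 N, then yields 10 mm per newton, lightly damped: a pan let go before the spring carries all its weight, or pressed down too far, bounces. The loaded pan sinks it by some 30 to 75 mm.
- column_scale: The column scale, fixed on the counter: foot plate 245 x 130 mm, its top 16 mm high, and an upright aluminium column with a graduated strip, whose front is 120 mm behind the cradle (+x) and whose top is 0.26 m above the counter. Origin on the counter directly below the cradle; x from the cradle to the column, y along the hung bar.
- blue_tub: Bystander: tub with a blue sleeve, 87 mm wide, 73 mm high, behind the work.
- carton: Bystander: small dark drink carton, 27 x 33 x 57 mm, at the right front.
- notch (a point): The cradle's notch at its +y side; the other is 84 mm from it, at y = -42 mm of the cradle. Each is a V, open at the top, 33 mm wide from crest to tip, bent into a level 8 mm round steel prong that reaches out from the column (along -x). This point is where the bar's centre line lies when seated, 42 mm from the middle of the grip.

How it is judged:
By the outcome, as a careful person would: the job done as asked, in the order asked, and still so for the second after the job is handed in, with the robot touching nothing.
It also fails if it takes over 70 s, if anything falls off the work surface, if the arm or the gripper's body presses on something with over 40 N, if the wrist force passes 120 N, or if a joint passes its speed limit or range.

## Working session

There is one attempt and no reset: what is moved stays moved. The work goes in short steps, Python scripts to look and compute and a shell command to move; the robot and the scene stay as the last step left them, time stands still between calls to the robot, and variables do not carry over. Pictures are saved under pics/ and viewed, at most 10 in all, crops included, and the job is handed in when it is done.

```bash
mkdir -p pics
python3 - <<'E'
from plant import get_state, viewer, ctrl
import cv2,numpy as np
print(get_state()); print(ctrl.pinch_z)
for c in ("side","top","wrist"):
    p=viewer.camera_params(c); print(c,p)
ims=[viewer.read_camera(c) for c in ("side","top")]
cv2.imwrite("pics/side0.png",ims[0]);cv2.imwrite("pics/top0.png",ims[1])
for c in ("side","top"):
    for n in ("pan_grip","pan","cradle","notch","column_scale","tub"):
        r=viewer.pinpoint(c,n)
        print(c,n,[(np.round(np.array(d["xy"])*[640,400],1).tolist(),round(d["confidence"],2)) for d in r][:4])
E
```

```text
{'time': 0.0, 'qpos': array([-1.28800986e+00,  2.87202762e-01,  1.57816309e+00, -3.94239507e-06,
        1.27856884e+00, -1.49990997e-01]), 'dq': array([-1.65769724e-03, -8.96104519e-04,  6.01548975e-05, -6.11370418e-04,
       -2.50126134e-04, -1.01942537e-03]), 'joint_efforts': array([ 6.84837014e-04, -4.05976474e+01, -2.92625892e+01, -1.21766052e-04,
        5.87583985e-03,  2.05137965e-06]), 'eef_pos': array([ 0.28294067, -0.61212818,  0.22992996]), 'tcp_rot': array([ 9.76678378e-01,  2.14704391e-01, -7.95785245e-05, -1.16831087e-03]), 'contact_force': array([ 0.38663519, -0.19421033,  0.56063986]), 'wrist_torque': array([ 0.00723853, -0.03272033, -0.01373524]), 'finger_force': 0.0, 'opening': 0.9972452107479709}
0.0187
side {'fov_y': 53.41211099218038, 'cx': 318.5201280508164, 'cy': 203.1035384756905, 'xyz': array([0.50881724, 0.6439908 , 0.72799737]), 'attitude': array([-0.04214907,  0.44985006,  0.88918727, -0.07214134])}
top {'fov_y': 54.48691778362326, 'cx': 321.17347403407837, 'cy': 194.9172305618035, 'xyz': array([ 0.52836205, -0.11349667,  1.08972282]), 'attitude': array(
[... 212 characters left out ...]
         7.96747348e-02],
       [ 9.99999939e-01,  1.64022507e-04,  3.07525423e-04,
         1.40019890e-03],
       [ 2.41202831e-04,  3.11231905e-01, -9.50333964e-01,
        -1.43404258e-01],
       [ 0.00000000e+00,  0.00000000e+00,  0.00000000e+00,
         1.00000000e+00]])}
side pan_grip [([369.5, 281.7], 0.84)]
side pan [([365.9, 329.2], 0.82)]
side cradle [([378.0, 159.6], 0.86)]
side notch [([381.3, 166.3], 0.71)]
side column_scale [([372.3, 243.0], 0.73)]
side tub [([360.3, 336.8], 0.71)]
top pan_grip [([231.9, 248.1], 0.56)]
top pan [([246.6, 243.5], 0.79)]
top cradle []
top notch [([335.4, 244.6], 0.82)]
top column_scale [([348.3, 239.0], 0.76)]
top tub [([241.2, 238.6], 0.92)]
```

View pics/side0.png

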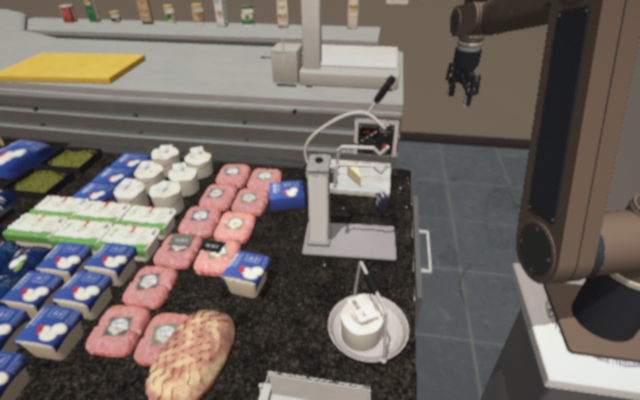

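View pics/top0.png

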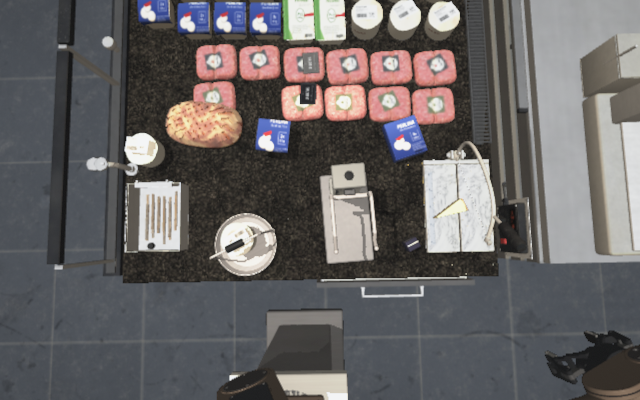

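The side view shows the pan with its tub at about (368,325) and its grip at (375,283). The scale column is at (318,200), with prongs at (365,150–165). In the top view the bar runs from (210,258) to (272,230) with its grip at (234,245). The prongs are at x≈337 and 375, rows 190–255, and the column is at (348,180).

```bash
cat > h.py <<'E'
from plant import get_state, viewer, ctrl
import cv2,numpy as np
from scipy.spatial.transform import Rotation as R
def cam(c,st=None):
    p=viewer.camera_params(c); f=200/np.tan(np.radians(p["fov_y"]/2))
    if c=="wrist":
        st=st or get_state(); T=R.from_quat(st["tcp_rot"]).as_matrix(); H=p["hand_eye"]
        M=T@H[:3,:3]; o=T@H[:3,3]+st["eef_pos"]
    else: M=R.from_quat(p["attitude"]).as_matrix(); o=p["xyz"]
    return f,p["cx"],p["cy"],M,o
def ray(c,uv,st=None):
    f,cx,cy,M,o=cam(c,st); d=M@np.array([(uv[0]-cx)/f,-(uv[1]-cy)/f,-1]); return o,d/np.linalg.norm(d)
def plane(c,uv,z,st=None):
    o,d=ray(c,uv,st); return o+d*(z-o[2])/d[2]
def proj(c,P,st=None):
    f,cx,cy,M,o=cam(c,st); q=M.T@(np.asarray(P)-o); return np.array([cx-f*q[0]/q[2],cy+f*q[1]/q[2]])
def tri(obs):
    A=np.zeros((3,3));b=np.zeros(3)
    for o,d in obs:
        Q=np.eye(3)-np.outer(d,d);A+=Q;b+=Q@o
    P=np.linalg.solve(A,b); return P,[np.linalg.norm(np.cross(P-o,d)) for o,d in obs]
def pin(c,n):
    return [(np.array(d["xy"])*[640,400],d["confidence"]) for d in viewer.pinpoint(c,n)]
E
python3 - <<'E'
from h import *
np.set_printoptions(precision=4,suppress=True)
print("grip tri",tri([ray("top",(234,245)),ray("side",(375,283))]))
print("grip tri pin",tri([ray("top",(231.9,248.1)),ray("side",(369.5,281.7))]))
for n,a,b,z in (("grip",(234,245),(369.5,281.7),.15),("pan",(246.6,243.5),(365.9,329.2),0),("tub",(241.2,238.6),(360.3,336.8),.003),("scale",(348.3,239),(372.3,243),0),("notch",(335.4,244.6),(381.3,166.3),.265)):
    print(n,plane("top",a,z),plane("side",b,z),tri([ray("top",a),ray("side",b)]))
print("cradle side",plane("side",(378,159.6),.265))
a,b=plane("top",(210,258),.15),plane("top",(272,230),.15);print("bar",a,b,np.degrees(np.arctan2(*(a-b)[:2])))
t=cv2.imread("pics/top0.png");s=cv2.imread("pics/side0.png")
A=cv2.resize(t[150:290,190:400],None,fx=3.8,fy=3.8,interpolation=2)[:,:800]
cv2.imwrite("pics/tz.png",A)
B=cv2.resize(s[130:370,280:430],None,fx=2.5,fy=2.5,interpolation=2)
cv2.imwrite("pics/sz.png",B);print(A.shape,B.shape)
E
```

```text
grip tri (array([0.4999, 0.1101, 0.1519]), [np.float64(0.0050874366897850605), np.float64(0.005087436689784935)])
grip tri pin (array([0.5017, 0.1137, 0.1579]), [np.float64(0.0037821074637887867), np.float64(0.003782107463788805)])
grip [0.5049 0.1105 0.15  ] [0.5054 0.1065 0.15  ] (array([0.5052, 0.1097, 0.1534]), [np.float64(0.0002067992600130126), np.float64(0.00020679926001300814)])
pan [0.5046 0.1109 0.    ] [0.5034 0.105  0.    ] (array([0.5041, 0.1097, 0.0062]), [np.float64(0.0006390435174094481), np.float64(0.0006390435174095465)])
tub [0.5185 0.1254 0.003 ] [0.5137 0.1281 0.003 ] (array([ 0.5161,  0.126 , -0.    ]), [np.float64(0.0023858636475241036), np.float64(0.0023858636475243044)])
scale [ 0.511  -0.1731  0.    ] [ 0.506  -0.1745  0.    ] (array([ 0.5085, -0.1731,  0.0012]), [np.float64(0.0024872716860715317), np.float64(0.002487271686071316)])
notch [ 0.5041 -0.1311  0.265 ] [ 0.5021 -0.1365  0.265 ] (array([ 0.5032, -0.1311,  0.2682]), [np.float64(0.0009895062431010573), np.float64(0.0009895062431010755)])
cradle side [ 0.5109 -0.1654  0.265 ]
bar [0.4752 0.1683 0.15  ] [0.5389 0.0185 0.15  ] -23.048575309357535
(532, 798, 3) (600, 375, 3)
```

View pics/tz.png

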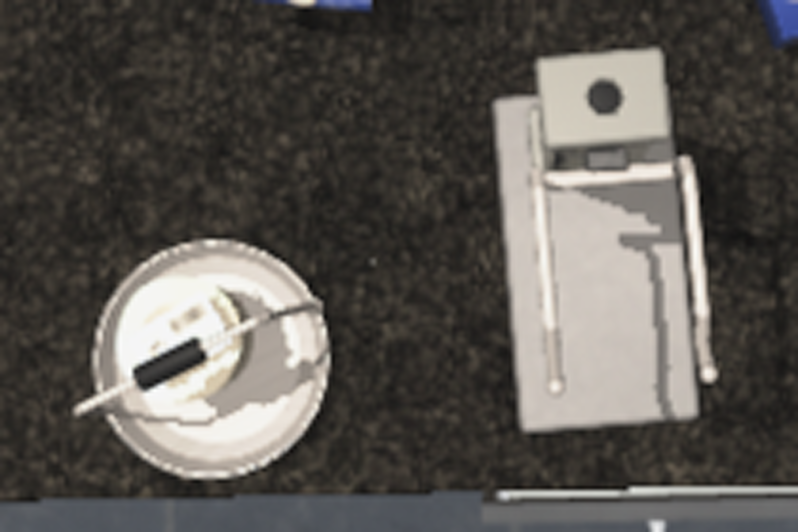

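View pics/sz.png

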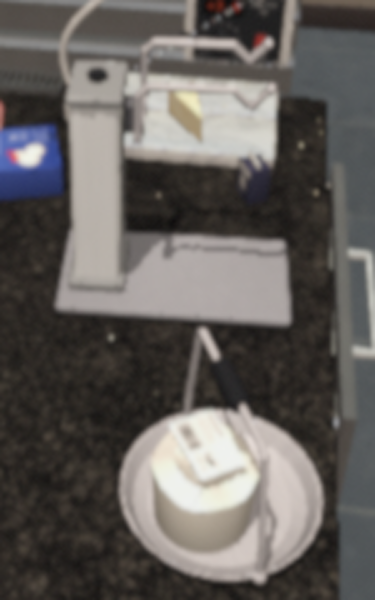

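In the zoomed top view the straight bar runs from crop (80,410) to (268,313), with the grip centre at (170,364). The prong tips are at (555,385) and (710,375), and the tub sits up-left of the bar. In the zoomed side view the V notches lie just inside the prong tips and open upward.

I'll start moving towards the pan and refine from the wrist camera.

```bash
R='[0.085,0.0252,-0.0281,-0.0035,0]'; python3 -m handwheel '[[[0.085,0.0252,-0.0281,-0.0035,0],[0.085,0.0252,-0.0281,-0.0035,0],[0.085,0.0252,-0.0281,-0.0035,0],[0.085,0.0252,-0.0281,-0.0035,0],[0.085,0.0252,-0.0281,-0.0035,0],[0.085,0.0252,-0.0281,-0.0035,0],[0.085,0.0252,-0.0281,-0.0035,0],[0.085,0.0252,-0.0281,-0.0035,0],[0.085,0.0252,-0.0281,-0.0035,0],[0.085,0.0252,-0.0281,-0.0035,0]]]'
python3 -m handwheel '[[[0.085,0.0252,-0.0281,-0.0035,-7],[0.085,0.02794,-0.02473,-0.0035,-7],[0.085,0.03079,-0.02127,-0.0035,-7],[0.085,0.034,-0.016,-0.0035,-7],[0.085,0.035,-0.013,-0.0035,-7],[0.085,0.037,-0.0085,-0.0035,-7]]]'
python3 - <<'E'
from h import *
s=get_state();print(s["eef_pos"],np.degrees(R.from_quat(s["tcp_rot"]).as_euler("xyz")))
for c in ("top",):
  a,b=plane(c,(211,257.9),.15),plane(c,(260.5,232.4),.15);print("bar",a,b,np.degrees(np.arctan2(*(a-b)[1::-1])))
  g=[plane(c,(190+u/3.8,150+v/3.8),.15) for u,v in ((138,380),(203,348))];print("grip",sum(g)/2,np.degrees(np.arctan2(*(g[0]-g[1])[1::-1])))
  t=[plane(c,(190+u/3.8,150+v/3.8),.278) for u,v in ((555,385),(710,375))];print("tips",t,np.degrees(np.arctan2(*(t[0]-t[1])[1::-1])))
t=[ray("top",(336.1,251.3)),ray("side",(280+268/2.5,130+40/2.5))];print(tri(t))
t=[ray("top",(376.8,248.7)),ray("side",(280+272/2.5,130+90/2.5))];print(tri(t))
E
```

```text
time: 1.53
eef_pos: [0.3942, -0.2502, 0.2668]
tcp_rot: [0.977, 0.214, 0.0, 0.0]
contact_force: [0.9, 0.4, 0.2]
opening: 0.994
finger_force: 0.0
time: 2.03
eef_pos: [0.461, -0.0349, 0.288]
tcp_rot: [0.833, 0.553, 0.0, 0.001]
contact_force: [0.5, 0.6, 0.5]
opening: 0.998
finger_force: 0.0
[ 0.46099463 -0.03492542  0.28798461] [ 1.79921899e+02 -5.00275250e-03  6.71349954e+01]
bar [0.47533967 0.16590322 0.15      ] [0.53374016 0.04633611 0.15      ] 116.03239717350259
grip [0.50299721 0.10837077 0.15      ] 114.97674999047528
tips [array([ 0.49063732, -0.13185835,  0.278     ]), array([ 0.49425247, -0.21627647,  0.278     ])] 92.45215789803046
(array([ 0.4932315 , -0.13100441,  0.31971904]), [np.float64(0.0006258885014684617), np.float64(0.0006258885014685389)])
(array([ 0.48733526, -0.22411464,  0.21534911]), [np.float64(0.0042479826067348455), np.float64(0.004247982606734802)])
```

```bash
python3 -m handwheel '[[[0.085,0.03,-0.0033,-0.003,0],[0.085,0.03,-0.0033,-0.003,0],[0.085,0.03,-0.0033,-0.003,0],[0.085,0.03,-0.0033,-0.003,0],[0.085,0.03,-0.0033,-0.003,0],[0.085,0,0,0,-6.9],[0.085,0,0,0,-6.9],[0.085,0,0,0,-6.9],[0.085,0,0,0,-6.9],[0.085,0,0,0,-6.9],[0.085,0,0,0,-6.9],[0.085,0,0,0,-6.6]]]'
python3 -m handwheel '[[[0.085,0,0,0,0]]]'
python3 - <<'E'
from h import *
np.set_printoptions(precision=4,suppress=True)
s=get_state();im=viewer.read_camera("wrist");cv2.imwrite("pics/w1.png",im)
print(s["eef_pos"],np.degrees(R.from_quat(s["tcp_rot"]).as_euler("xyz")))
for n,z in (("pan_grip",.15),("pan",0),("tub",.003)):
    for p,c in pin("wrist",n)[:2]: print(n,c,p,plane("wrist",p,z,s))
for d in viewer.outline_of("wrist","pan_grip")[:1]:
    m=d["mask"];print(d["confidence"],d["extent"],m.sum())
# dark grip segmentation near the predicted position
u=proj("wrist",(.504,.1095,.15),s);print(u)
g=im.max(2);m=(g<60).astype(np.uint8);n,l,st,ce=cv2.connectedComponentsWithStats(m)
for i in range(1,n):
    if st[i,4]>400:
        r=cv2.minAreaRect(np.argwhere(l==i)[:,::-1].astype(np.float32));print(st[i],ce[i],r)
        b=cv2.boxPoints(r);e=[(b[0]+b[1])/2,(b[1]+b[2])/2,(b[2]+b[3])/2,(b[3]+b[0])/2]
        for x,y in ((0,2),(1,3)):
            A,B=plane("wrist",e[x],.15,s),plane("wrist",e[y],.15,s);print((A+B)/2,np.linalg.norm(A-B),np.degrees(np.arctan2(*(A-B)[1::-1])))
E
```

```text
time: 3.03
eef_pos: [0.5047, 0.1077, 0.3025]
tcp_rot: [0.536, 0.844, 0.0, 0.0]
contact_force: [0.9, 1.0, 0.5]
opening: 0.993
finger_force: 0.0
time: 3.12
eef_pos: [0.5047, 0.1077, 0.3025]
tcp_rot: [0.538, 0.843, 0.0, 0.0]
contact_force: [-0.1, 0.7, 0.4]
opening: 0.997
finger_force: 0.0
[0.5047 0.1077 0.3025] [179.9848   0.0064 114.9105]
pan_grip 0.94 [315.584 177.8  ] [0.5008 0.1093 0.15  ]
pan 0.56 [318.272 150.8  ] [0.5038 0.1083 0.    ]
tub 0.63 [330.368 145.32 ] [0.5147 0.1217 0.003 ]
0.78 [0.3864, 0.1968, 0.2156, 0.434] 11488
[318.9941 179.1436]
[     7      0    633    400 106947] [382.6918 240.2244] ((323.0, 199.49996948242188), (398.99993896484375, 631.9998779296875), 90.0)
[0.531  0.0603 0.15  ] 0.39150750644671495 115.12036497056538
[0.5155 0.094  0.15  ] 0.5689721256696905 24.878468691706356
[   32    13   172   152 12077] [96.0162 94.7822] ((119.32279968261719, 103.15058898925781), (148.27474975585938, 154.760498046875), 11.768289566040039)
[0.3282 0.099  0.15  ] 0.11778600883013535 -166.8682574282075
[0.3277 0.0946 0.15  ] 0.12992123834351113 93.28749228380467
[308 155  18  51 828] [316.1908 180.0857] ((316.1781921386719, 179.98385620117188), (50.24766159057617, 16.780956268310547), 88.63607025146484)
[0.5023 0.1073 0.15  ] 0.04584679191893267 116.08953023632537
[0.5021 0.1078 0.15  ] 0.014833221487199686 26.28904392582617
```

View pics/w1.png

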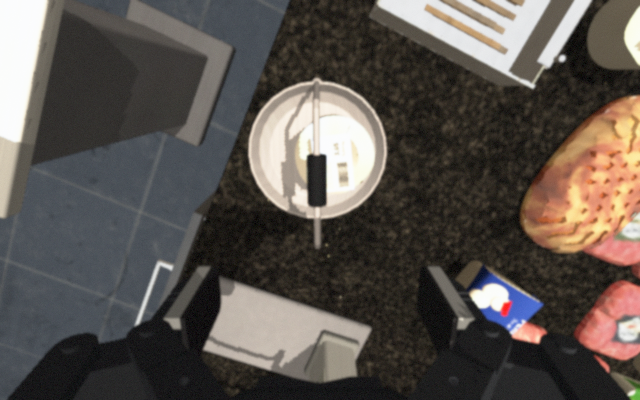

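The wrist view shows the grip at (316,180), with the bar nearly vertical in the picture and the tub to its right. Fingers straddle the bar, and I need about 2 mm and 1° of correction before descending.

```bash
python3 -m handwheel '[[[0.085,0.001,-0.0023,0.0215,-1],[0.085,0,0,0.0215,0],[0.085,0,0,0.0215,0],[0.085,0,0,0.0215,0],[0.085,0,0,0.0215,0],[0.085,0,0,0.0215,0],[0.085,0,0,0.0215,0],[0.04,0,0,0.0215,0],[0.04,0,0,0,0],[0.04,0,0,0,0]]]'
python3 - <<'E'
from h import *
np.set_printoptions(precision=4,suppress=True)
s=get_state();im=viewer.read_camera("wrist");cv2.imwrite("pics/w2.png",im[150:])
print(s["eef_pos"],s["opening"],s["contact_force"],np.degrees(R.from_quat(s["tcp_rot"]).as_euler("xyz")))
print("grip proj at tcp-17", proj("wrist",s["eef_pos"]+[0,0,.019],s))
for p,c in pin("wrist","pan_grip")[:2]: print(c,p,plane("wrist",p,.15,s))
E
```

```text
time: 4.2
eef_pos: [0.5014, 0.1075, 0.1294]
tcp_rot: [0.532, 0.847, -0.001, -0.001]
contact_force: [-0.2, 0.2, 0.8]
opening: 0.604
finger_force: 0.0
[0.5014 0.1075 0.1294] 0.6041066999175213 [-0.1666  0.1869  0.8427] [-179.8448   -0.0738  115.7499]
grip proj at tcp-17 [319.3728 288.0769]
0.95 [318.4 288.2] [0.5006 0.1082 0.15  ]
```

View pics/w2.png

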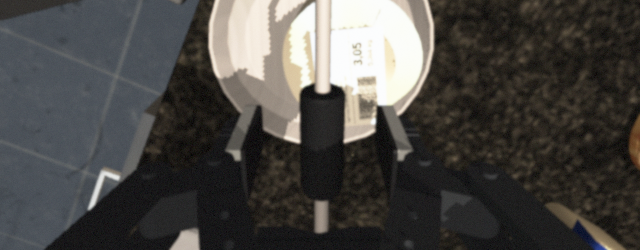

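The grip is centred between the pads: its column is about 321, and the pads sit at 245 and 393. Closing now.

```bash
python3 -m handwheel '[[[0.025,0,0,0,0],[0.02,0,0,0,0],[0.015,0,0,0,0],[0.01,0,0,0,0],[0,0,0,0,0],[0,0,0,0,0],[0,0,0,0,0]]]' 60
python3 -m handwheel '[[[0,0,0,-0.001,0],[0,0,0,-0.002,0],[0,0,0,-0.003,0],[0,0,0,-0.003,0],[0,0,0,-0.003,0],[0,0,0,-0.003,0],[0,0,0,-0.002,0],[0,0,0,-0.001,0],[0,0,0,0,0],[0,0,0,0,0]]]'
```

```text
time: 4.88
eef_pos: [0.503, 0.1074, 0.1321]
tcp_rot: [0.531, 0.847, 0.0, 0.001]
contact_force: [-3.5, -0.3, 6.5]
opening: 0.189
finger_force: 58.3
time: 5.72
eef_pos: [0.5022, 0.1076, 0.1483]
tcp_rot: [0.531, 0.847, 0.0, 0.0]
contact_force: [0.1, 0.1, -5.4]
opening: 0.187
finger_force: 58.6
```

```bash
python3 -m handwheel '[[[0,0,0,-0.004,0],[0,0,0,-0.008,0],[0,0,0,-0.012,0],[0,0,0,-0.017,0],[0,0,0,-0.022,0],[0,0,0,-0.022,0],[0,0,0,-0.017,0],[0,0,0,-0.013,0],[0,0,0,-0.009,0],[0,0,0,-0.005,0],[0,0,0,0,0],[0,0,0,0,0]]]'
python3 - <<'E'
from h import *
s=get_state();print(s["eef_pos"],s["contact_force"],s["wrist_torque"])
im=viewer.read_camera("side")
yaw=R.from_quat(s["tcp_rot"]).as_euler("xyz")[2];print(np.degrees(yaw))
D=np.array([.430,-.170])-s["eef_pos"][:2];x=np.array([np.cos(yaw),np.sin(yaw)]);y=np.array([np.sin(yaw),-np.cos(yaw)]);print(D@x,D@y)
E
```

```text
time: 6.72
eef_pos: [0.5019, 0.1075, 0.2766]
tcp_rot: [0.531, 0.847, -0.0, -0.001]
contact_force: [0.0, 0.4, -5.5]
opening: 0.188
finger_force: 58.8
[0.50188159 0.10753643 0.27661276] [ 0.01551024  0.43016974 -5.53906263] [ 0.00362341  0.01425844 -0.03580176]
115.79472176800206
-0.21860323944235072 -0.1854886952599996
```

```bash
python3 -m handwheel '[[[0,-0.0038,-0.0032,0,0],[0,-0.0076,-0.0065,0,0],[0,-0.0122,-0.0103,0,0],[0,-0.0168,-0.0142,0,0],[0,-0.0206,-0.0175,0,0],[0,-0.0236,-0.02,0,0],[0,-0.0236,-0.02,0,0],[0,-0.0236,-0.02,0,0],[0,-0.0236,-0.02,0,0],[0,-0.0206,-0.0175,0,0],[0,-0.0168,-0.0142,0,0],[0,-0.0122,-0.0103,0,0]]]'
python3 -m handwheel '[[[0,-0.0084,-0.0071,0,0],[0,-0.0053,-0.0045,0,1],[0,0,0,0,3],[0,0,0,0,4],[0,0,0,0,5],[0,0,0,0,5],[0,0,0,0,3.4],[0,0,0,0,2],[0,0,0,0,0],[0,0,0,0,0],[0,0,0,0,0]]]'
python3 - <<'E'
from h import *
np.set_printoptions(precision=4,suppress=True)
s=get_state();print(s["eef_pos"],s["contact_force"],np.degrees(R.from_quat(s["tcp_rot"]).as_euler("xyz")))
ims={c:viewer.read_camera(c) for c in ("side","top","wrist")}
cv2.imwrite("pics/s3.png",ims["side"]);
cv2.imwrite("pics/mix.png",np.vstack([cv2.resize(ims["side"][100:300,250:450],(600,600))[:300],cv2.resize(ims["top"][150:300,280:430],(600,600))[:300]]))
cv2.imwrite("pics/w3.png",ims["wrist"]);cv2.imwrite("pics/t3.png",ims["top"])
for c in ims:
  for n,z in (("notch",.265),("cradle",.265),("column_scale",0),("pan_grip",s["eef_pos"][2]+.018)):
    for p,k in pin(c,n)[:2]: print(c,n,round(k,2),p,plane(c,p,z,s))
E
```

```text
time: 7.77
eef_pos: [0.4336, -0.155, 0.2768]
tcp_rot: [0.532, 0.847, -0.001, -0.0]
contact_force: [1.1, 0.4, -6.0]
opening: 0.193
finger_force: 60.0
time: 8.68
eef_pos: [0.4305, -0.1697, 0.2772]
tcp_rot: [0.692, 0.722, 0.0, -0.0]
contact_force: [0.3, 1.0, -6.6]
opening: 0.186
finger_force: 60.0
[ 0.4305 -0.1697  0.2772] [ 0.2895  0.9861 -6.5632] [-179.9862   -0.0202   92.4545]
side notch 0.65 [382.912 166.   ] [ 0.4986 -0.1383  0.265 ]
side notch 0.29 [374.08 241.92] [0.5042 0.1202 0.265 ]
side cradle 0.66 [377.92 159.6 ] [ 0.511  -0.1653  0.265 ]
side pan_grip 0.69 [414.272 150.48 ] [ 0.4327 -0.1653  0.2952]
top notch 0.59 [334.272 243.6  ] [ 0.5062 -0.1288  0.265 ]
top column_scale 0.59 [349.824 239.8  ] [ 0.5087 -0.1773  0.    ]
wrist notch 0.62 [478.208 186.2  ] [ 0.5038 -0.1316  0.265 ]
wrist notch 0.29 [317.504 281.12 ] [ 0.4308 -0.1853  0.265 ]
wrist pan_grip 0.69 [317.184 281.8  ] [ 0.4301 -0.1674  0.2952]
wrist pan_grip 0.67 [476.224 185.48 ] [ 0.4882 -0.1235  0.2952]
```

View pics/w3.png

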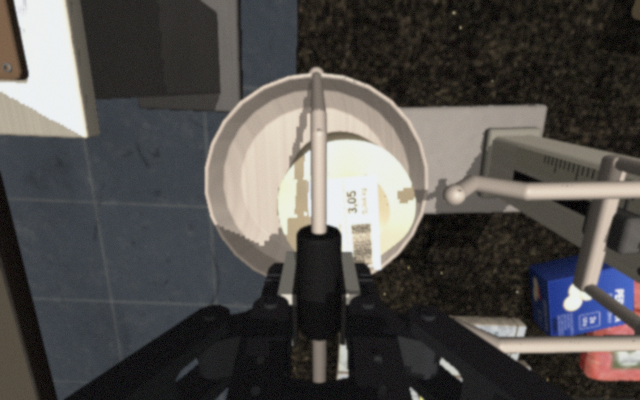

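The wrist view shows the +y prong tip at (457,194), level and running right along rows 185–190. Its notch is near (478,186), and the crossbar is at about column 600. The bar is short of the tips and at the same angle as the cradle.

Run:
```python
from h import *
np.set_printoptions(precision=4,suppress=True)
s=get_state()
print("tip",plane("wrist",(455,194),.278,s),"prong root",plane("wrist",(590,188),.278,s),plane("wrist",(540,190),.278,s))
print("other prong",plane("wrist",(520,345),.278,s),plane("wrist",(620,344),.278,s))
for P in ((.507,-.1313,.265),(.491,-.1317,.278)): print([proj(c,P,s) for c in ("wrist","top","side")])
F=[]
for i in range(6):
    viewer.read_camera("side");F.append(get_state()["contact_force"])
print(np.array(F)[:,2],np.mean(F,0))
w=cv2.imread("pics/w3.png");t=cv2.imread("pics/t3.png");sd=cv2.imread("pics/s3.png")
a=cv2.resize(sd[125:200,330:430],(800,600),interpolation=2)
cv2.imwrite("pics/m.png",a)
```

```text
tip [ 0.4882 -0.1325  0.278 ] prong root [ 0.5458 -0.1274  0.278 ] [ 0.5245 -0.1292  0.278 ]
other prong [ 0.534  -0.2102  0.278 ] [ 0.5842 -0.2075  0.278 ]
[array([484.8929, 185.0666]), array([335.4429, 243.1969]), array([379.0143, 167.3113])]
[array([461.7013, 192.5327]), array([335.9716, 251.1405]), array([386.7767, 162.7319])]
[-5.2885 -5.6252 -4.8978 -5.7924 -5.4605 -6.241 ] [-0.0925 -0.2468 -5.5509]
```

View pics/m.png

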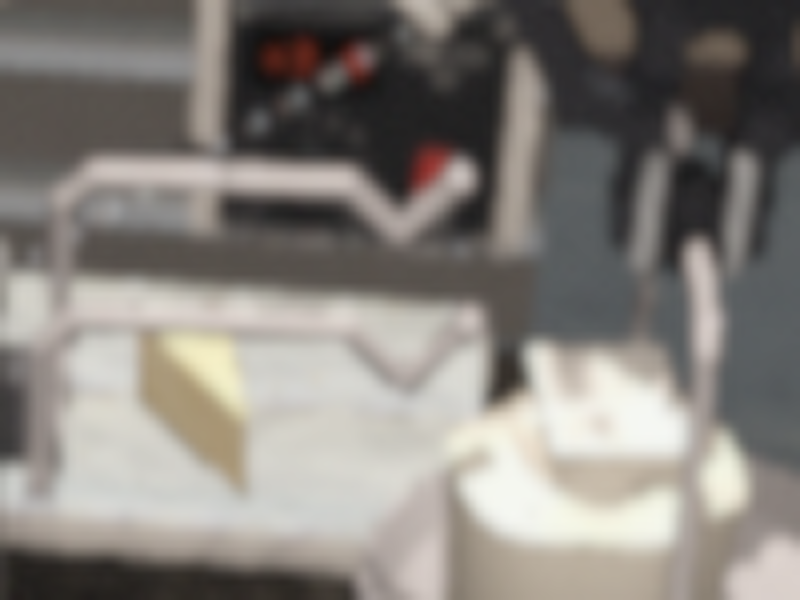

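Near-prong tip is at crop (465,315), full-image (388,164). The V bottom is at (408,375), or (381,172), and the far V is at (400,235). This puts the cradle at about (0.5055, −0.1735). The held bar, at crop (700,250), is higher than the tips. Moving in above the notches.

```bash
python3 -m handwheel '[[[0,-0.001,0.004,0,-0.5],[0,-0.001,0.008,0,-0.5],[0,-0.001,0.012,0,0],[0,-0.001,0.014,0,0],[0,-0.001,0.014,0,0],[0,-0.001,0.011,0,0],[0,0,0.007,0,0],[0,0,0.0048,0,0],[0,0,0,0,0],[0,0,0,0,0]]]'
python3 - <<'E'
from h import *
np.set_printoptions(precision=4,suppress=True)
s=get_state();print(s["eef_pos"],s["contact_force"],np.degrees(R.from_quat(s["tcp_rot"]).as_euler("xyz")))
ims={c:viewer.read_camera(c) for c in ("side","wrist")}
a=cv2.resize(ims["side"][120:210,325:435],(550,450),interpolation=2);b=cv2.resize(ims["wrist"][150:350,230:570],(800,470))[:,:]
cv2.imwrite("pics/m4.png",a);cv2.imwrite("pics/m4w.png",b)
for c in ims:
  for n,z in (("notch",.265),("pan_grip",s["eef_pos"][2]+.018)):
    for p,k in pin(c,n)[:2]: print(c,n,round(k,2),p,plane(c,p,z,s))
print(proj("side",s["eef_pos"]+[0,.042,.018]),proj("side",s["eef_pos"]+[0,-.042,.018]))
E
```

```text
time: 10.57
eef_pos: [0.5055, -0.1716, 0.2771]
tcp_rot: [0.686, 0.728, -0.0, -0.0]
contact_force: [-0.3, 0.9, -4.7]
opening: 0.186
finger_force: 60.0
[ 0.5055 -0.1716  0.2771] [-0.337   0.9253 -4.7295] [-179.9404   -0.0184   93.4235]
side notch 0.6 [381.888 164.92 ] [ 0.5011 -0.1427  0.265 ]
side notch 0.33 [381.312 145.92 ] [ 0.506  -0.2331  0.265 ]
side pan_grip 0.8 [379.328 145.6  ] [ 0.5107 -0.177   0.2951]
wrist notch 0.91 [320.32 176.2 ] [ 0.5041 -0.1318  0.265 ]
wrist pan_grip 0.78 [314.816 281.2  ] [ 0.504  -0.169   0.2951]
[380.7656 155.9646] [382.26   138.4669]
```

View pics/m4.png

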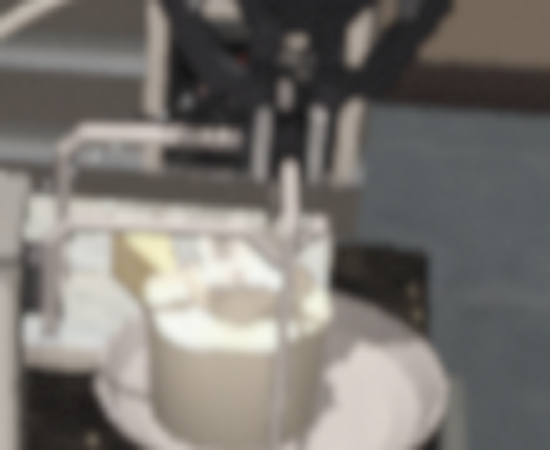

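In the side view the bar stands above the near V: bar at crop column ~288, V bottom at ~280. The wrist view has the notch and grip at the same x, about 0.504. I'll lower gently while watching the force.

```bash
python3 -m handwheel '[[[0,-0.001,0,0.001,0],[0,-0.001,0,0.002,0],[0,0,0,0.003,0],[0,0,0,0.003,0],[0,0,0,0.003,0],[0,0,0,0.002,0],[0,0,0,0.002,0],[0,0,0,0.001,0],[0,0,0,0.001,0],[0,0,0,0.001,0],[0,0,0,0.001,0],[0,0,0,0.001,0]]]'
python3 -m handwheel '[[[0,0,0,0.001,0],[0,0,0,0.001,0],[0,0,0,0.001,0],[0,0,0,0.001,0],[0,0,0,0.001,0],[0,0,0,0.001,0],[0,0,0,0.001,0],[0,0,0,0.001,0],[0,0,0,0.001,0],[0,0,0,0.001,0],[0,0,0,0.001,0],[0,0,0,0.001,0]]]'
python3 -m handwheel '[[[0,0,0,0.001,0],[0,0,0,0.001,0],[0,0,0,0.001,0],[0,0,0,0.001,0],[0,0,0,0.001,0],[0,0,0,0.001,0],[0,0,0,0.001,0],[0,0,0,0.001,0],[0,0,0,0,0],[0,0,0,0,0]]]'
cat > f.py <<'E'
from h import *
np.set_printoptions(precision=3,suppress=True)
F=[];T=[]
for i in range(8):
    viewer.read_camera("side");s=get_state();F.append(s["contact_force"]);T.append(s["wrist_torque"])
print(s["time"],s["eef_pos"],"F",np.mean(F,0),"+-",np.std(F,0),"T",np.mean(T,0),s["finger_force"],s["opening"])
E
python3 f.py
```

```text
time: 11.87
eef_pos: [0.5058, -0.1737, 0.2564]
tcp_rot: [0.686, 0.728, 0.0, 0.0]
contact_force: [0.5, 0.1, -5.8]
opening: 0.187
finger_force: 60.0
time: 12.87
eef_pos: [0.5059, -0.1738, 0.2445]
tcp_rot: [0.686, 0.728, 0.0, 0.0]
contact_force: [1.3, -0.2, -3.7]
opening: 0.189
finger_force: 60.1
time: 13.7
eef_pos: [0.5059, -0.1738, 0.2364]
tcp_rot: [0.686, 0.728, 0.0, 0.0]
contact_force: [2.0, 0.2, -2.4]
opening: 0.193
finger_force: 60.2
14.1 [ 0.506 -0.174  0.236] F [ 1.939 -0.727 -2.85 ] +- [0.371 0.299 0.34 ] T [-0.177 -0.261  0.054] 60.2220743894577 0.18798413889447665
```

The spring is giving: it carries about 2.7 N. Fx = +2 N, though, so the bar is on the tip-side flank of the V. I'll move it towards +x.

```bash
python3 -m handwheel '[[[0,0,0.0005,0.0005,0],[0,0,0.001,0.0008,0],[0,0,0.001,0.0008,0],[0,0,0.001,0.0008,0],[0,0,0.001,0.0008,0],[0,0,0.0005,0.0003,0],[0,0,0,0,0]]]'
python3 f.py
python3 - <<'E'
from h import *
for c in ("wrist","side"):
  s=get_state();im=viewer.read_camera(c);cv2.imwrite(f"pics/{c}5.png",im)
  for n in ("notch","cradle","pan_grip"):
    for p,k in pin(c,n)[:2]: print(c,n,round(k,2),p,plane(c,p,s["eef_pos"][2]+.018,s))
E
```

```text
time: 14.68
eef_pos: [0.5083, -0.1733, 0.2309]
tcp_rot: [0.686, 0.728, -0.002, -0.003]
contact_force: [-5.5, -0.9, -2.7]
opening: 0.188
finger_force: 60.2
15.0833 [ 0.508 -0.173  0.231] F [-6.367 -1.238 -2.674] +- [0.388 0.423 0.438] T [-0.256  1.05  -0.055] 60.24638772010803 0.18961783854425465
wrist notch 0.56 [313.6 190.4] [ 0.50427964 -0.13173865  0.24899128]
wrist notch 0.41 [316.8  278.28] [ 0.50764841 -0.16933727  0.24899128]
wrist pan_grip 0.89 [316.48 280.6 ] [ 0.50757868 -0.17043174  0.24899128]
side notch 0.62 [381.184 173.68 ] [ 0.50085319 -0.13097623  0.24901769]
side cradle 0.73 [246.912 288.48 ] [0.69592423 0.24325231 0.24901769]
side cradle 0.69 [379.392 162.8  ] [ 0.50698669 -0.17875216  0.24901769]
side pan_grip 0.57 [377.6  165.52] [ 0.51055097 -0.16564631  0.24901769]
```

That overshot: Fx is −6.4 N, so the bar is against the other flank. Backing off 3.5 mm, then I'll look.

```bash
python3 -m handwheel '[[[0,0,-0.0005,0,0],[0,0,-0.001,0,0],[0,0,-0.001,0,0],[0,0,-0.001,0,0],[0,0,0,0,0],[0,0,0,0,0]]]'
python3 f.py
python3 - <<'E'
from h import *
a=viewer.read_camera("side");b=viewer.read_camera("wrist")
A=cv2.resize(a[130:220,330:420],(400,400),interpolation=2);B=cv2.resize(b[80:380,170:470],(400,400),interpolation=2)
cv2.imwrite("pics/m6.png",np.hstack([A,B]))
E
```

```text
time: 15.98
eef_pos: [0.508, -0.1734, 0.2328]
tcp_rot: [0.686, 0.728, 0.001, 0.001]
contact_force: [1.9, 1.0, -4.1]
opening: 0.188
finger_force: 60.2
16.3833 [ 0.508 -0.173  0.233] F [ 3.391  1.242 -2.995] +- [0.774 0.341 0.458] T [ 0.111 -0.499  0.051] 60.267308950424194 0.18756348606552942
```

View pics/m6.png

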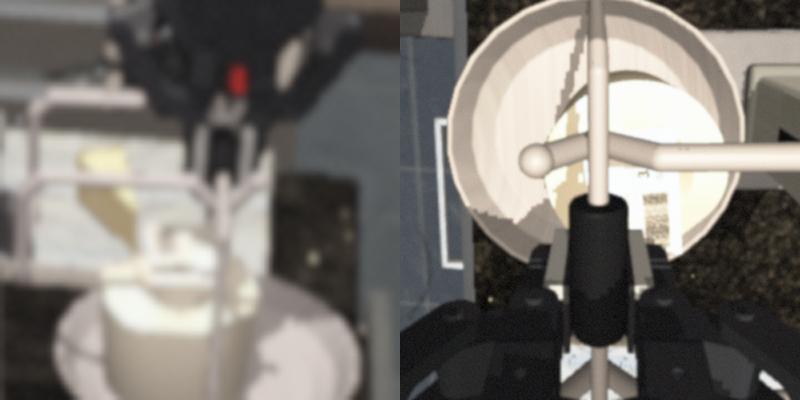

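The bar is seated in the V in both views: the side crop shows it at (222,190) in the V, and the wrist crop at (598,140) between tip and crest. I'll trim the side force and continue lowering.

```bash
python3 -m handwheel '[[[0,0,0.0006,0.0005,0],[0,0,0.0006,0.001,0],[0,0,0,0.0015,0],[0,0,0,0.0015,0],[0,0,0,0.0015,0],[0,0,0,0.0015,0],[0,0,0,0.0015,0],[0,0,0,0.0015,0],[0,0,0,0.0015,0],[0,0,0,0.0015,0],[0,0,0,0.001,0],[0,0,0,0.0005,0]]]'
python3 -m handwheel '[[[0,0,0,0,0],[0,0,0,0,0]]]'
python3 f.py
```

```text
time: 17.48
eef_pos: [0.5081, -0.1735, 0.2171]
tcp_rot: [0.686, 0.728, -0.0, -0.0]
contact_force: [-1.2, 2.0, -1.4]
opening: 0.19
finger_force: 60.3
time: 17.65
eef_pos: [0.5081, -0.1735, 0.2172]
tcp_rot: [0.686, 0.728, -0.0, -0.0]
contact_force: [-2.2, 1.7, -1.0]
opening: 0.19
finger_force: 60.3
18.05 [ 0.508 -0.173  0.217] F [-2.375  1.589 -1.625] +- [0.604 0.484 0.758] T [ 0.151  0.461 -0.016] 60.34376263618469 0.19040816930806348
```

```bash
python3 -m handwheel '[[[0,0.0003,-0.0004,0.0005,0],[0,0.0003,-0.0004,0.001,0],[0,0,0,0.0015,0],[0,0,0,0.0015,0],[0,0,0,0.0015,0],[0,0,0,0.0015,0],[0,0,0,0.0015,0],[0,0,0,0.0015,0],[0,0,0,0.0015,0],[0,0,0,0.0015,0],[0,0,0,0.001,0],[0,0,0,0.0005,0]]]'
python3 -m handwheel '[[[0,0,0,0,0],[0,0,0,0,0]]]'
python3 f.py
```

```text
time: 19.05
eef_pos: [0.508, -0.1734, 0.2026]
tcp_rot: [0.686, 0.728, 0.0, 0.001]
contact_force: [0.9, -3.0, 0.4]
opening: 0.189
finger_force: 60.4
time: 19.22
eef_pos: [0.508, -0.1733, 0.2027]
tcp_rot: [0.686, 0.728, 0.0, 0.001]
contact_force: [1.9, -2.8, 0.2]
opening: 0.188
finger_force: 60.4
19.6167 [ 0.508 -0.173  0.203] F [ 2.582 -3.218 -0.019] +- [0.66  0.313 0.511] T [-0.566 -0.361  0.017] 60.36255419254303 0.18844305742761652
```

```bash
python3 -m handwheel '[[[0,-0.0004,0.0004,0.0005,0],[0,0,0,0.001,0],[0,0,0,0.001,0],[0,0,0,0.0005,0],[0,0,0,0,0],[0,0,0,0,0]]]' 
python3 f.py
python3 -m handwheel '[[[0,0,0,0,0],[0,0,0,0,0],[0,0,0,0,0]]]' 40
python3 -m handwheel '[[[0,0,0,0,0],[0,0,0,0,0],[0,0,0,0,0]]]' 20
python3 f.py
```

```text
time: 20.12
eef_pos: [0.508, -0.1733, 0.1993]
tcp_rot: [0.686, 0.728, -0.0, -0.0]
contact_force: [3.3, -2.4, 0.9]
opening: 0.192
finger_force: 60.4
20.5167 [ 0.508 -0.173  0.199] F [ 2.217 -2.259  0.459] +- [0.581 0.387 0.375] T [-0.495 -0.269  0.018] 60.38784921169281 0.18899843134629757
time: 20.77
eef_pos: [0.508, -0.1733, 0.1993]
tcp_rot: [0.686, 0.728, 0.0, -0.0]
contact_force: [1.9, -3.1, 0.7]
opening: 0.19
finger_force: 60.4
time: 21.02
eef_pos: [0.508, -0.1733, 0.1993]
tcp_rot: [0.686, 0.728, -0.0, -0.0]
contact_force: [1.4, -2.0, 0.7]
opening: 0.188
finger_force: 60.4
21.4167 [ 0.508 -0.173  0.199] F [ 1.853 -2.138  0.451] +- [0.255 0.412 0.465] T [-0.433 -0.229  0.029] 60.38717865943909 0.19096069640674607
```

```bash
python3 -m handwheel '[[[0.012,-0.0004,0.0003,0,0],[0.014,0,0,0,0]]]' 20
python3 -m handwheel '[[[0.0155,0,0,0,0],[0.0155,0,0,0,0]]]' 20
python3 f.py
```

```text
time: 21.58
eef_pos: [0.508, -0.1733, 0.199]
tcp_rot: [0.686, 0.728, 0.0, -0.001]
contact_force: [0.7, -1.0, 0.1]
opening: 0.189
finger_force: 60.4
time: 21.75
eef_pos: [0.508, -0.1733, 0.199]
tcp_rot: [0.686, 0.728, -0.0, -0.001]
contact_force: [0.2, -1.1, 0.7]
opening: 0.186
finger_force: 60.4
22.15 [ 0.508 -0.173  0.199] F [-0.262  0.199  0.417] +- [0.43  0.662 0.452] T [-0.055  0.055  0.025] 60.393065214157104 0.1870208736397904
```

Side forces are near zero, and Fz matches the free-air bias, so the scale carries everything. Now I'll creep the fingers open.

```bash
for i in 1; do python3 -m handwheel '[[[0.0159,0,0,0,0],[0.0159,0,0,0,0]]]' | egrep 'open|fing'; python3 -m handwheel '[[[0.0161,0,0,0,0],[0.0161,0,0,0,0]]]'| egrep 'open|fing|cont'; python3 -m handwheel '[[[0.0162,0,0,0,0],[0.0162,0,0,0,0]]]'| egrep 'open|fing|cont'; done
```

```text
opening: 0.19
finger_force: 58.2
contact_force: [-2.4, 1.3, -0.3]
opening: 0.193
finger_force: 51.6
contact_force: [-1.6, 2.6, 0.8]
opening: 0.195
finger_force: 48.4
```

```bash
python3 -m handwheel '[[[0.0164,0,-0.0002,0,0],[0.0166,0.0002,0,0,0],[0.0168,0,0,0,0],[0.0168,0,0,0,0]]]'| egrep 'open|fing|cont'; python3 -m handwheel '[[[0.0169,0,0,0,0],[0.0170,0,0,0,0],[0.0170,0,0,0,0]]]'| egrep 'open|fing|cont'; python3 f.py
```

```text
contact_force: [-1.9, 0.6, 0.9]
opening: 0.197
finger_force: 29.8
contact_force: [-0.9, 2.7, 0.0]
opening: 0.199
finger_force: 23.9
23.6333 [ 0.508 -0.173  0.199] F [-1.001  1.853  0.359] +- [0.586 0.77  0.566] T [0.252 0.228 0.008] 23.910622000694275 0.20489886944904473
```

```bash
g(){ egrep 'time|open|fing|cont' | tr '\n' ' '; echo; }
python3 -m handwheel '[[[0.0171,0.0002,-0.0001,0,0],[0.0172,0,0,0,0],[0.0172,0,0,0,0]]]'|g
python3 -m handwheel '[[[0.01725,0,0,0,0],[0.0173,0,0,0,0],[0.0173,0,0,0,0]]]'|g
python3 -m handwheel '[[[0.01735,0,0,0,0],[0.01735,0,0,0,0],[0.0174,0,0,0,0],[0.0174,0,0,0,0]]]'|g
python3 f.py
python3 - <<'E'
from h import *
cv2.imwrite("pics/s7.png",viewer.read_camera("side"))
for n in ("pan","tub","notch"): print(n,[(p.round(1),round(k,2)) for p,k in pin("side",n)[:2]])
E
```

```text
time: 23.88 contact_force: [-0.8, 1.0, 0.0] opening: 0.204 finger_force: 18.2 
time: 24.13 contact_force: [-0.6, 1.0, 1.3] opening: 0.204 finger_force: 15.5 
time: 24.47 contact_force: [-0.6, 2.3, 0.3] opening: 0.205 finger_force: 12.9 
24.8667 [ 0.508 -0.173  0.199] F [-0.689  1.213  0.227] +- [0.634 0.549 0.511] T [0.077 0.145 0.021] 12.854726761579514 0.20470462590647043
pan [(array([374.6, 224.3]), 0.83)]
tub [(array([369.9, 226.2]), 0.71)]
notch [(array([379.7, 184.9]), 0.57)]
```

```bash
cat > d.py <<'E'
from h import *
np.set_printoptions(precision=2,suppress=True)
a=cv2.imread("pics/s7.png");out=[]
for i in range(4):
    b=viewer.read_camera("side");s=get_state()
    P=cv2.goodFeaturesToTrack(cv2.cvtColor(a[180:260,320:440],6),60,.02,4)+np.float32([320,180])
    Q,st,_=cv2.calcOpticalFlowPyrLK(cv2.cvtColor(a,6),cv2.cvtColor(b,6),P,None)
    k=st[:,0]>0;f=(Q-P)[k][:,0];p=P[k][:,0]
    # flow: affine at pan's front/rear (column side = left)
    l=p[:,0]<355;r=p[:,0]>395
    out.append((f[l].mean(0) if l.any() else 0, f[r].mean(0) if r.any() else 0))
print(s["time"],"left/right flow",*[np.round(np.r_[o],2).tolist() for o in out[::3]],"F",s["contact_force"],s["finger_force"],s["opening"])
E
g(){ egrep 'time|open|fing|cont' | tr '\n' ' '; echo; }
python3 d.py
python3 -m handwheel '[[[0.01745,0,0,0,0],[0.01745,0,0,0,0],[0.01745,0,0,0,0],[0.0175,0,0,0,0],[0.0175,0,0,0,0],[0.0175,0,0,0,0]]]'|g
python3 d.py
python3 -m handwheel '[[[0.01755,0,0,0,0],[0.01755,0,0,0,0],[0.01755,0,0,0,0],[0.0176,0,0,0,0],[0.0176,0,0,0,0],[0.0176,0,0,0,0]]]'|g
python3 d.py
```

```text
25.2667 left/right flow [-0.0, -0.0, -0.0, 0.019999999552965164] [-0.0, 0.0, -0.0, 0.029999999329447746] F [-0.01 -0.22  0.32] 12.853856831789017 0.20427163626756362
time: 25.77 contact_force: [-0.1, -0.1, -0.0] opening: 0.207 finger_force: 10.3 
25.9667 left/right flow [0.009999999776482582, 0.0, 0.0, 0.029999999329447746] [0.009999999776482582, 0.0, 0.0, 0.029999999329447746] F [-0.03 -0.51  0.63] 10.296932458877563 0.2035683543618891
time: 26.47 contact_force: [-0.0, -0.2, 0.1] opening: 0.206 finger_force: 7.8 
26.6667 left/right flow [0.029999999329447746, 0.0, 0.0, 0.029999999329447746] [0.029999999329447746, 0.0, -0.0, 0.019999999552965164] F [ 0.16 -0.25 -0.53] 7.848523110151291 0.20589743695643362
```

```bash
g(){ egrep 'time|open|fing|cont' | tr '\n' ' '; echo; }
python3 -m handwheel '[[[0.01763,0,0,0,0],[0.01763,0,0,0,0],[0.01763,0,0,0,0],[0.01766,0,0,0,0],[0.01766,0,0,0,0],[0.01766,0,0,0,0]]]'|g
python3 d.py
python3 -m handwheel '[[[0.01769,0,0,0,0],[0.01769,0,0,0,0],[0.01769,0,0,0,0],[0.01772,0,0,0,0],[0.01772,0,0,0,0],[0.01772,0,0,0,0]]]'|g
python3 d.py
```

```text
time: 27.17 contact_force: [0.1, -0.3, 0.8] opening: 0.204 finger_force: 6.4 
27.3667 left/right flow [0.05999999865889549, 0.029999999329447746, 0.019999999552965164, 0.009999999776482582] [0.07000000029802322, 0.029999999329447746, 0.019999999552965164, 0.009999999776482582] F [ 0.82 -1.19  0.55] 6.440805494785309 0.20927177472203853
time: 27.87 contact_force: [-0.3, -0.6, 0.4] opening: 0.206 finger_force: 5.1 
28.0667 left/right flow [0.09000000357627869, 0.03999999910593033, 0.05999999865889549, -0.0] [0.09000000357627869, 0.03999999910593033, 0.05999999865889549, -0.009999999776482582] F [ 0.07 -0.28  0.14] 5.084730684757233 0.21021246031974664
```

```bash
g(){ egrep 'time|open|fing|cont' | tr '\n' ' '; echo; }
python3 -m handwheel '[[[0.01775,0,0,0,0],[0.01775,0,0,0,0],[0.01775,0,0,0,0],[0.01778,0,0,0,0],[0.01778,0,0,0,0],[0.01778,0,0,0,0]]]'|g
python3 d.py
python3 -m handwheel '[[[0.01778,0,0,0,0],[0.01778,0,0,0,0],[0.01778,0,0,0,0],[0.01778,0,0,0,0],[0.01778,0,0,0,0],[0.01778,0,0,0,0]]]'|g
python3 d.py
```

```text
time: 28.57 contact_force: [-0.5, -0.5, -0.1] opening: 0.212 finger_force: 3.8 
28.7667 left/right flow [0.18000000715255737, 0.07000000029802322, 0.09000000357627869, -0.019999999552965164] [0.18000000715255737, 0.07000000029802322, 0.09000000357627869, -0.019999999552965164] F [ 0.35 -1.31  0.53] 3.804352842271328 0.20776595121915514
time: 29.27 contact_force: [0.1, -0.9, 0.2] opening: 0.206 finger_force: 3.8 
29.4667 left/right flow [0.1899999976158142, 0.07000000029802322, 0.09000000357627869, -0.019999999552965164] [0.1899999976158142, 0.07000000029802322, 0.09000000357627869, -0.019999999552965164] F [0.54 0.13 0.12] 3.8048040121793747 0.20830288256226262
```

```bash
g(){ egrep 'time|open|fing|cont' | tr '\n' ' '; echo; }
python3 -m handwheel '[[[0.0178,0,0,0,0],[0.0178,0,0,0,0],[0.0178,0,0,0,0],[0.01782,0,0,0,0],[0.01782,0,0,0,0],[0.01782,0,0,0,0]]]'|g
python3 d.py
python3 -m handwheel '[[[0.01784,0,0,0,0],[0.01784,0,0,0,0],[0.01784,0,0,0,0],[0.01784,0,0,0,0]]]'|g
python3 d.py
```

```text
time: 29.97 contact_force: [0.5, -0.3, 0.2] opening: 0.21 finger_force: 3.0 
30.1667 left/right flow [0.25999999046325684, 0.07999999821186066, 0.14000000059604645, -0.05999999865889549] [0.25999999046325684, 0.07999999821186066, 0.15000000596046448, -0.05999999865889549] F [ 0.99 -0.24  0.05] 3.005898669362068 0.20744107398765876
time: 30.5 contact_force: [0.8, -0.4, -0.0] opening: 0.21 finger_force: 2.6 
30.7 left/right flow [0.33000001311302185, 0.10000000149011612, 0.2199999988079071, -0.07999999821186066] [0.33000001311302185, 0.10000000149011612, 0.2199999988079071, -0.07999999821186066] F [ 0.69  0.08 -0.16] 2.625477723777294 0.20986343466826077
```

```bash
g(){ egrep 'time|open|fing|cont' | tr '\n' ' '; echo; }
python3 -m handwheel '[[[0.01786,0,0,0,0],[0.01786,0,0,0,0],[0.01786,0,0,0,0],[0.01788,0,0,0,0],[0.01788,0,0,0,0],[0.01788,0,0,0,0]]]'|g
python3 d.py
python3 -m handwheel '[[[0.01788,0,0,0,0],[0.01788,0,0,0,0],[0.01788,0,0,0,0],[0.01788,0,0,0,0]]]'|g
python3 d.py
python3 - <<'E'
from h import *
cv2.imwrite("pics/s8.png",viewer.read_camera("side"));a=cv2.imread("pics/s7.png")
s=cv2.imread("pics/s8.png");cv2.imwrite("pics/m8.png",cv2.resize(s[130:280,300:440],(560,600),interpolation=2))
E
```

```text
time: 31.2 contact_force: [1.2, -1.5, 0.3] opening: 0.211 finger_force: 1.9 
31.4 left/right flow [0.6000000238418579, 0.12999999523162842, 0.3199999928474426, -0.1599999964237213] [0.6000000238418579, 0.14000000059604645, 0.3199999928474426, -0.17000000178813934] F [ 1.83 -0.31  0.77] 1.9198979996144772 0.2138556128884828
time: 31.73 contact_force: [1.2, -1.1, -0.0] opening: 0.209 finger_force: 1.9 
31.9333 left/right flow [0.6000000238418579, 0.14000000059604645, 0.3199999928474426, -0.17000000178813934] [0.6000000238418579, 0.12999999523162842, 0.3199999928474426, -0.17000000178813934] F [ 1.79 -1.15 -0.4 ] 1.9262542203068733 0.2129280408874725
```

View pics/m8.png

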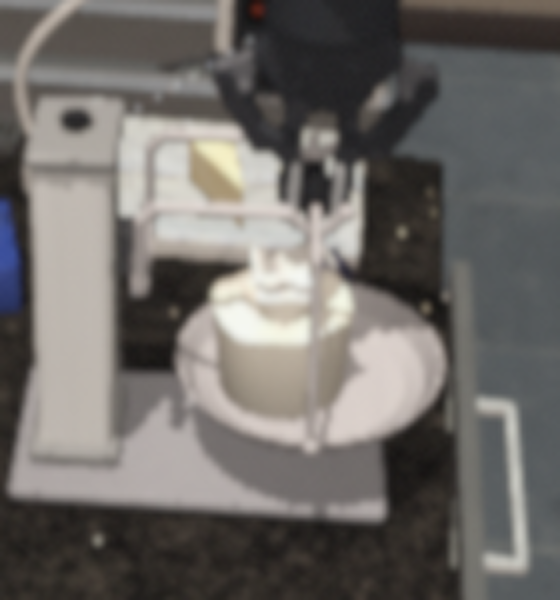

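The side view shows the bar in both V notches. The pan hangs clear of the foot and column, the tub is in place, and the pan is turning slowly with no swing. I'm continuing by numbers only.

```bash
g(){ egrep 'time|open|fing|cont' | tr '\n' ' '; echo; }
python3 -m handwheel '[[[0.01789,0,0.0001,0,0],[0.01789,0,0.0001,0,0],[0.0179,0,0,0,0],[0.0179,0,0,0,0],[0.01791,0,0,0,0],[0.01791,0,0,0,0]]]'|g
python3 d.py
python3 -m handwheel '[[[0.01792,0,0,0,0],[0.01792,0,0,0,0],[0.01793,0,0,0,0],[0.01793,0,0,0,0],[0.01794,0,0,0,0],[0.01794,0,0,0,0]]]'|g
python3 d.py
```

```text
time: 32.48 contact_force: [0.2, -0.2, 0.1] opening: 0.208 finger_force: 1.4 
32.6833 left/right flow [0.6299999952316284, 0.15000000596046448, 0.33000001311302185, -0.15000000596046448] [0.6399999856948853, 0.15000000596046448, 0.3400000035762787, -0.1599999964237213] F [ 0.43 -0.13 -0.52] 1.3851998001337051 0.21300842916149926
time: 33.18 contact_force: [-0.2, -0.4, -0.0] opening: 0.208 finger_force: 0.9 
33.3833 left/right flow [0.7200000286102295, 0.18000000715255737, 0.41999998688697815, -0.1899999976158142] [0.7200000286102295, 0.18000000715255737, 0.41999998688697815, -0.1899999976158142] F [-0.4   0.04 -0.49] 0.948419189080596 0.21503420388067931
```

```bash
g(){ egrep 'time|open|fing|cont' | tr '\n' ' '; echo; }
python3 -m handwheel '[[[0.01795,0,0,0,0],[0.01795,0,0,0,0],[0.01796,0,0,0,0],[0.01796,0,0,0,0],[0.01797,0,0,0,0],[0.01797,0,0,0,0],[0.01798,0,0,0,0],[0.01798,0,0,0,0]]]'|g
python3 d.py
python3 -m handwheel '[[[0.01799,0,0,0,0],[0.01799,0,0,0,0],[0.018,0,0,0,0],[0.018,0,0,0,0],[0.01801,0,0,0,0],[0.01801,0,0,0,0],[0.01802,0,0,0,0],[0.01802,0,0,0,0]]]'|g
python3 d.py
```

```text
time: 34.05 contact_force: [-0.7, -0.4, 1.2] opening: 0.214 finger_force: 0.5 
34.25 left/right flow [0.8799999952316284, 0.23000000417232513, 0.4699999988079071, -0.27000001072883606] [0.8899999856948853, 0.23000000417232513, 0.47999998927116394, -0.2800000011920929] F [-1.64  0.18  0.86] 0.5576456151902676 0.2126513082481883
time: 34.92 contact_force: [-0.4, 0.0, -0.1] opening: 0.209 finger_force: 0.5 
35.1167 left/right flow [0.9300000071525574, 0.25, 0.5099999904632568, -0.28999999165534973] [0.9300000071525574, 0.25, 0.5099999904632568, -0.28999999165534973] F [-0.78 -0.37  0.58] 0.46593083068728447 0.2117440460635134
```

```bash
g(){ egrep 'time|open|fing|cont' | tr '\n' ' '; echo; }
python3 -m handwheel '[[[0.01803,0,0,0,0],[0.01804,0,0,0,0],[0.01805,0,0,0,0],[0.01806,0,0,0,0],[0.01807,0,0,0,0],[0.01808,0,0,0,0],[0.01809,0,0,0,0],[0.0181,0,0,0,0],[0.0181,0,0,0,0]]]'|g
python3 d.py
python3 -m handwheel '[[[0.01812,0,0,0,0],[0.01814,0,0,0,0],[0.01816,0,0,0,0],[0.01818,0,0,0,0],[0.0182,0,0,0,0],[0.01822,0,0,0,0],[0.01824,0,0,0,0],[0.01826,0,0,0,0],[0.01828,0,0,0,0]]]'|g
python3 d.py
```

```text
time: 35.87 contact_force: [-0.5, -0.7, 0.8] opening: 0.213 finger_force: 0.4 
36.0667 left/right flow [0.9399999976158142, 0.23999999463558197, 0.5099999904632568, -0.30000001192092896] [0.9399999976158142, 0.23999999463558197, 0.5099999904632568, -0.28999999165534973] F [-1.09  0.61 -0.04] 0.3887012880295515 0.21162770672154846
time: 36.82 contact_force: [-0.2, 0.2, -0.1] opening: 0.211 finger_force: 0.1 
37.0167 left/right flow [0.9800000190734863, 0.009999999776482582, 0.49000000953674316, -0.4699999988079071] [0.9700000286102295, -0.14000000059604645, 0.49000000953674316, -0.5600000023841858] F [ 0.11 -0.63  1.05] 0.08042463334277272 0.21377997387567851
```

```bash
g(){ egrep 'time|open|fing|cont' | tr '\n' ' '; echo; }
python3 -m handwheel '[[[0.01828,0,0,0,0],[0.01828,0,0,0,0],[0.01828,0,0,0,0],[0.01828,0,0,0,0],[0.01828,0,0,0,0],[0.01828,0,0,0,0]]]'|g
python3 d.py
python3 -m handwheel '[[[0.0183,0,0,0,0],[0.01832,0,0,0,0],[0.01834,0,0,0,0],[0.01836,0,0,0,0],[0.0184,0,0,0,0],[0.01845,0,0,0,0],[0.0185,0,0,0,0],[0.0186,0,0,0,0]]]'|g
python3 d.py
```

```text
time: 37.52 contact_force: [0.9, -0.0, -0.3] opening: 0.214 finger_force: 0.0 
37.7167 left/right flow [1.0199999809265137, -0.25999999046325684, 0.47999998927116394, -0.800000011920929] [1.0199999809265137, -0.25999999046325684, 0.47999998927116394, -0.800000011920929] F [-0.02 -0.25 -1.64] 0.0 0.21270682704437438
time: 38.38 contact_force: [0.5, -0.4, -0.4] opening: 0.22 finger_force: 0.0 
38.5833 left/right flow [1.0199999809265137, -0.25999999046325684, 0.49000000953674316, -0.7799999713897705] [1.0199999809265137, -0.25999999046325684, 0.47999998927116394, -0.8100000023841858] F [ 0.18 -0.24 -0.59] 0.0 0.2158955021209981
```

Finger force is zero and the pan is still. Opening and withdrawing straight up.

```bash
g(){ egrep 'time|eef|open|fing|cont' | tr '\n' ' '; echo; }
python3 -m handwheel '[[[0.0195,0,0,0,0],[0.021,0,0,0,0],[0.024,0,0,0,0],[0.028,0,0,0,0],[0.033,0,0,0,0],[0.038,0,0,0,0],[0.044,0,0,0,0],[0.05,0,0,0,0],[0.05,0,0,0,0],[0.05,0,0,0,0]]]'|g
python3 d.py
python3 -m handwheel '[[[0.05,0,0,-0.004,0],[0.05,0,0,-0.008,0],[0.05,0,0,-0.012,0],[0.05,0,0,-0.015,0],[0.05,0,0,-0.015,0],[0.05,0,0,-0.015,0],[0.05,0,0,-0.015,0],[0.05,0,0,-0.015,0],[0.05,0,0,-0.015,0],[0.05,0,0,-0.01,0],[0.05,0,0,-0.005,0],[0.05,0,0,0,0]]]'|g
python3 d.py
python3 - <<'E'
from h import *
s=get_state();viewer.read_camera("side");viewer.read_camera("wrist")
print(s["dq"].round(3))
for c in ("side","wrist"):
  for n,z in (("pan_grip",.214),("notch",.214),("cradle",.214)):
    for p,k in pin(c,n)[:2]: print(c,n,round(k,2),p,plane(c,p,z,s))
E
```

```text
time: 39.42 eef_pos: [0.5082, -0.1733, 0.1993] contact_force: [-0.4, 0.7, -0.3] opening: 0.587 finger_force: 0.0 
39.6167 left/right flow [1.0299999713897705, -0.25999999046325684, 0.5199999809265137, -0.8299999833106995] [1.0299999713897705, -0.25, 0.5199999809265137, -0.8299999833106995] F [ 0.18 -0.03 -0.65] 0.0 0.5849082359815516
time: 40.62 eef_pos: [0.5087, -0.1736, 0.3305] contact_force: [-1.2, -0.4, -0.7] opening: 0.583 finger_force: 0.0 
40.8167 left/right flow [1.0299999713897705, -0.25999999046325684, 0.18000000715255737, -1.7000000476837158] [1.0299999713897705, -0.25999999046325684, 0.18000000715255737, -1.7000000476837158] F [-0.15  0.32 -0.3 ] 0.0 0.5823278857656093
[-0.     0.004  0.004 -0.003  0.002 -0.001]
side pan_grip 0.67 [380.608 174.32 ] [ 0.5015244  -0.18450232  0.214     ]
side notch 0.92 [377.024 181.32 ] [ 0.50854415 -0.15217708  0.214     ]
side notch 0.29 [374.08 173.8 ] [ 0.51721498 -0.18450345  0.214     ]
side cradle 0.66 [376.  174.2] [ 0.51253512 -0.18337726  0.214     ]
wrist pan_grip 0.78 [315.2  194.92] [ 0.50514638 -0.17351205  0.214     ]
wrist notch 0.93 [315.008 140.92 ] [ 0.50267203 -0.13183005  0.214     ]
```

The pan hangs still with the grip at the cradle centre, and the arm is clear.

```bash
python3 -c "
from plant import sign_off; print(sign_off())"
```

```text
the job is handed in; nothing more can be done
None
```

The pan with the white tub was handed in hanging still and free on the cradle at about 41 s, with the bar seated in the notches, the robot touching nothing and nothing else touched; I viewed 11 pictures, one over the limit of 10.

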